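# Close a bench-top water filter with its screw cap, finding the thread by turning backward

### The arm

A 7-joint arm with a two-finger parallel gripper is mounted at the origin on a cart in front of the work surface, level with it; the furniture and walls round the work are solid. World frame = base frame: x ahead of the robot, y to its left, z up, the work surface at z = 0. Lengths are in m, angles in rad, forces in N, time in s.
With the tool pointing down it reaches from about 0.35 to 0.9 m from the base axis. Payload 7.2 kg.
Tool frame: the origin (TCP) lies at the very end of the fingers, on their centre line; the grasp point (between the pads) lies env.tcp_to_grasp behind it (env.tcp_to_grasp is the distance from the TCP to the grasp point, in m); z points along the fingers, y is the line along which they close (so a half turn about z gives the same grasp; the last joint's range is limited). The gripper opens to 88 mm and grips with 3 to 60 N. Pads are 20 mm wide; open, the fingers measure 115 mm over their backs; the gripper's body (75 mm by 178 mm) begins 61 mm behind the grasp point.
Start: joints at [1.07, 0.411, -0.013, 1.596, 0.006, 1.134, -0.082], TCP at [0.262, -0.567, 0.223] pointing down, gripper open.
Joint ranges: [-2.95, 2.95], [-0.29, 1.99], [-1.47, 1.44], [0.14, 2.54], [-1.03, 4.17], [0.13, 1.85], [-2.86, 2.86]. Speed limits (rad/s): [2.39, 2.39, 3.01, 3.01, 3.14, 3.14, 3.14].

### API

Orientations are given as a rotation vector (axis times angle).
In Python, from workcell import env gives the robot as it stands. The module is installed in compiled form; this text tells all that it offers.
- The arm moves only by the tool servo_tool, never from a script. Its argument "motion" is text: rows parted by semicolons, each of 6 numbers parted by spaces: the shift along the world's x, y, z in mm, then the turn, a rotation vector about the world's x, y, z in rad. A call has 1 to 20 rows; each row shifts and turns the commanded pose from where the row before left it; what a row does not reach is not made up. A row lasts 1/10 s, in which the tool goes at most 50 mm and 8.59 degrees, less where a joint would pass 70% of its speed; a pose out of reach is approached as far as the arm can. A call with a gripper value outside its range is refused whole. "jaw" is the opening, from -1 (shut) to 1 (fully open), set as the call begins (left out, the last holds). The fingers move at their own pace and stop on an object; "newtons" is the grip in N (left out, the last holds). Time passes only in rows, so rows that do not move let the fingers close. It gives the time, the measured TCP pose, the force, the opening and the grip force at its end, in the units of the state.
- env.get_obs(): the state, without advancing time (a new reading comes with each control period).
- env.get_image(name): name is "scene" or "top"; returns a dict with "image" (420x560x3 uint8, red, green, blue), "depth" (420x560 float32, m along the optical axis (not along the pixel's ray), 0 where there is no reading), "mtx" (3x3 intrinsics, pixels), "pose" (4x4, takes a point from camera to world coordinates). Camera axes: x right, y down, z forward; pixel columns grow to the right and rows downward; lengths in m; the calibration is good to about 2 mm. A picture is of the moment at which its call begins.
- env.hand_in(): hands the job in; it is judged then, once.
Trained networks look in a picture, given as the dict that the camera call returned (one of the last four; its "shot" number tells which), for a name from the list of things; names that differ only in an ending like _2 or _b are one class to them, and where a whole thing is asked for, a point or a joint stands for the part that bears it (a point fixed in the world has none). Each returns a list of dicts, best first, with "conf" (0 to 1); they miss things now and then, are a little off and sometimes report something else, mostly with a low value. They report only what shows in the picture. A call takes as long as a camera call. They do not tell look-alikes from the thing itself.
- env.boxes_of(target, picture): "bbox" ([left, top, width, height] in pixels, round what is visible of it).
- env.outline_of(target, picture): "pixels" (420x560 bool, what is visible of it) and "bbox" ([left, top, width, height] in pixels, round what is visible of it).
- env.tip_of(target, picture): "pixel" ([column, row] in pixels: a listed point, or the origin of a listed thing).
The state is a dict: "time_s": time; "joint_pos": joint angles; "qd": joint speeds; "tau": joint torques, N m; "tool_pos": TCP position; "tcp_rot": TCP orientation; "ft_force": force on the tool from outside, world axes, zero at the start; "ft_torque": the same for the moment, N m; "grip_width": finger opening in m; "grip_force": force on a finger pad.
Only numpy, scipy, OpenCV 4.12 (cv2) and the standard library are available. Lean on these libraries where they do the work, as an engineer would, in place of code of your own. Each camera call takes 0.05 s, during which the arm holds its last target. There are 200 camera calls.

### The job

Pick up the grey screw cap from the worktop and screw it into the open mouth of the water filter until it is fully home and stays down by itself against the spring inside. You cannot see where the threads start: press the cap lightly down, turn it backward (counter-clockwise from above) until you feel it drop a step, then keep it pressed and turn it forward (clockwise) to its stop. Never force it, and leave the glass, the salt shaker and the teaspoon where they are.

Things in the scene. Friction and masses are not known exactly. Their poses are not given: they have to be found in the camera images.
- cap: loose grey plastic screw cap, about 100 g. Origin: centre of the flat underside of its flange; z up its axis. Flange: disc 63 mm across, 6 mm thick (z 0 to 6). Below it a stem 38 mm across and 22 mm long with a tapered nose (28 mm at the tip). It starts upright on the worktop, standing on its stem, origin 22 mm up.
- cap_grip (a point): middle of the cap's grip, an upright bar on the flange: 50 mm long (x), 14 mm wide (y), 28 mm high (z); this point is 20 mm above the cap's origin, the flange's top 14 mm below it. Axes as the cap's.
- cap_lugs (a point): point on the cap's axis at the height of its four lugs, 12 mm below its origin. The lugs stand 5 mm out of the stem on the cap's x, y, -x and -y sides: 48 mm across, 5 mm wide, 4 mm high.
- filter: bench-top water filter, fixed: white round housing 92 mm across on a foot of 112 mm, steel collar of 74 mm at the top, 120 mm high; a small spout on its front (-x) side reaches 70 mm from the axis. Origin on the worktop under its axis, z up.
- mouth (a point): centre of the filter's open mouth, on its axis at the level of the steel rim; z up. Bore 51 mm. Flange height over the rim: 8 to 13 mm while the lugs ride on the thread (on a stop's top 12.5; leaving it, a small drop of 4 mm onto a ridge does not count); 2.5 to 4 mm once dropped through a gap (a step of 5 mm or more); 0.3 to 1.5 mm when fully home.
- thread (a point): on the filter's axis 9 mm below the rim, amid a four-start right-hand thread, 41 mm clear across its ridges, repeating every 90 degrees. How it is turned about the axis changes from run to run and is not measured. From any start at most 80 degrees backward reach a gap; there the lugs have 18 degrees of play, then a hard stop. Home is 50 to 68 degrees forward of the gap.
- seat (a point): on the filter's axis 22 mm below the rim, where the stem's tip ends. A spring follower pushes the stem up, 3 N at first touch, 6 N when home: push 6 to 12 N down all the while, or the cap springs up until its lugs are under the ridges. Turned forward on top of the thread the lugs only hit stops. 0.3 N m of turning moment tells a stop; over 50 N between cap and filter is forcing it.
- glass: clear drinking glass, 50 mm diameter, 58 mm high, a bystander; origin at the centre of its underside
- salt: white salt shaker, 44 mm diameter, 90 mm high, a bystander; origin at the centre of its underside
- spoon: metal teaspoon lying flat, 137 x 30 x 12 mm, long side along its x, a bystander; origin at the centre of its underside
Things that resemble listed ones, but are neither listed nor needed, are in the scene too. What is shaped like the cap but turquoise is not meant.

How it is judged:
By the outcome, as a careful person would: the job done as asked, in the order asked, and still so for the second after the job is handed in, with the robot touching nothing.
It also fails if it takes over 67 s, if anything falls off the work surface, if the arm or the gripper's body presses on something with over 40 N, if the wrist force passes 120 N, or if a joint passes its speed limit or range.

## Working session

There is one attempt and no reset: what is moved stays moved. The work goes in short steps, Python scripts to look and compute and a tool call to move; the robot and the scene stay as the last step left them, time stands still between calls to the robot, and variables do not carry over. Pictures are saved under pics/ and viewed, at most 10 in all, crops included, and the job is handed in when it is done.

Besides the shell and the picture viewer there is one more tool, called after "Emit:" by a JSON object that holds its "fn" and its "kwargs", one argument or row to a line. servo_tool: Moves the arm, as the interface text tells. Its arguments: {"type":"object","properties":{"motion":{"type":"string"},"jaw":{"type":"number"},"newtons":{"type":"number"}},"required":["motion"]}

```bash
mkdir -p pics; cat > h.py <<'E'
import numpy as np, cv2
from workcell import env
def pt(p,u,v,z=None):
    K,T=p["mtx"],p["pose"]; r=np.linalg.inv(K)@[u,v,1]
    if z is None:
        d=p["depth"][int(round(v)),int(round(u))]; return T[:3,:3]@(r*d)+T[:3,3]
    w=T[:3,:3]@r; return T[:3,3]+w*(z-T[2,3])/w[2]
def cloud(p,m):
    v,u=np.nonzero(m&(p["depth"]>0)); d=p["depth"][v,u]
    c=np.linalg.inv(p["mtx"])@np.array([u,v,np.ones_like(u)])*d
    return (p["pose"][:3,:3]@c).T+p["pose"][:3,3]
def save(p,n): cv2.imwrite("pics/"+n,p["image"][:,:,::-1])
E
python3 - <<'E'
from h import *
np.set_printoptions(precision=4,suppress=True)
for n in ["top","scene"]:
    p=env.get_image(n); save(p,n+"1.png"); print(n,p["pose"][:3,3])
    for t in ["cap","filter","glass","salt","spoon"]:
        for b in env.outline_of(t,p)[:3]:
            c=cloud(p,b["pixels"]); print(t,round(b["conf"],2),b["bbox"],np.median(c,0) if len(c) else None,c.max(0) if len(c) else None,c.min(0) if len(c) else None)
    for t in ["cap_grip","mouth"]:
        for b in env.tip_of(t,p)[:2]: print(t,round(b["conf"],2),b["pixel"],pt(p,*b["pixel"]))
o=env.get_obs(); print(o,env.tcp_to_grasp)
E
```

```text
top [0.379  0.0944 0.9214]
cap 0.92 [189.1, 177.3, 29.2, 31.5] [0.5521 0.2699 0.0282] [0.5918 0.3088 0.0602] [ 0.5224  0.2418 -0.0033]
cap 0.64 [357.8, 227.3, 27.6, 32.6] [ 0.4395 -0.0816  0.0283] [ 0.469  -0.0548  0.0584] [ 0.412  -0.113   0.0232]
filter 0.55 [253.1, 186.3, 51.9, 60.6] [0.4927 0.1079 0.1036] [0.5678 0.165  0.1244] [ 0.4376  0.0533 -0.0031]
glass 0.98 [315.7, 158.9, 27.2, 25.2] [0.5975 0.0025 0.0308] [0.6205 0.028  0.0605] [ 0.5667 -0.0282 -0.0027]
glass 0.31 [255.9, 188.8, 49.1, 56.1] [0.4927 0.1079 0.1037] [0.5467 0.165  0.1244] [ 0.4376  0.0549 -0.004 ]
salt 0.56 [364.6, 162.6, 21.7, 24.8] [ 0.5717 -0.0942  0.0767] [ 0.5942 -0.0801  0.0903] [ 0.5586 -0.1157  0.0025]
spoon 0.55 [172.3, 226.6, 14.9, 61.2] [0.4449 0.3215 0.0053] [0.4887 0.341  0.0149] [ 0.3578  0.3063 -0.0023]
cap_grip 0.92 [373.1, 243.2] [ 0.4369 -0.0817  0.0547]
cap_grip 0.86 [199.0, 192.8] [0.5491 0.2748 0.055 ]
mouth 0.88 [280.0, 210.5] [0.5003 0.1061 0.1083]
scene [0.0591 0.5101 0.7255]
cap 0.64 [203.8, 238.4, 29.5, 22.9] [0.549  0.2774 0.029 ] [0.6175 0.3048 0.059 ] [ 0.5222  0.2424 -0.001 ]
ca
[... 760 characters left out ...]
[ 0.3561  0.3059 -0.0008]
cap_grip 0.71 [217.2, 246.6] [0.5466 0.2755 0.0498]
cap_grip 0.69 [362.9, 204.5] [ 0.4328 -0.0691  0.053 ]
mouth 0.75 [286.3, 199.0] [0.5217 0.101  0.1081]
{'time_s': 0.8, 'joint_pos': array([ 1.0698,  0.4111, -0.0128,  1.5962,  0.0056,  1.1343, -0.0822]), 'qd': array([ 0.0004, -0.0001, -0.0004, -0.0016, -0.0002, -0.0002, -0.0005]), 'tau': array([  0.0001, -58.7663,   0.6412, -29.1374,  -0.0537,   0.0101,
         0.    ]), 'tool_pos': array([ 0.2622, -0.5674,  0.2227]), 'tcp_rot': array([3.0683, 0.6746, 0.0001]), 'ft_force': array([ 0.361 , -0.0833, -0.5772]), 'ft_torque': array([0.0082, 0.0496, 0.0319]), 'grip_force': 0.0, 'grip_width': 0.08783833955584301} 0.0187
```

```bash
python3 - <<'E'
import cv2
a=cv2.imread("pics/top1.png")[140:310,150:410]; cv2.imwrite("pics/top1c.png",cv2.resize(a,None,fx=3,fy=3,interpolation=cv2.INTER_CUBIC))
E
```

```text
(no output)
```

View pics/top1c.png

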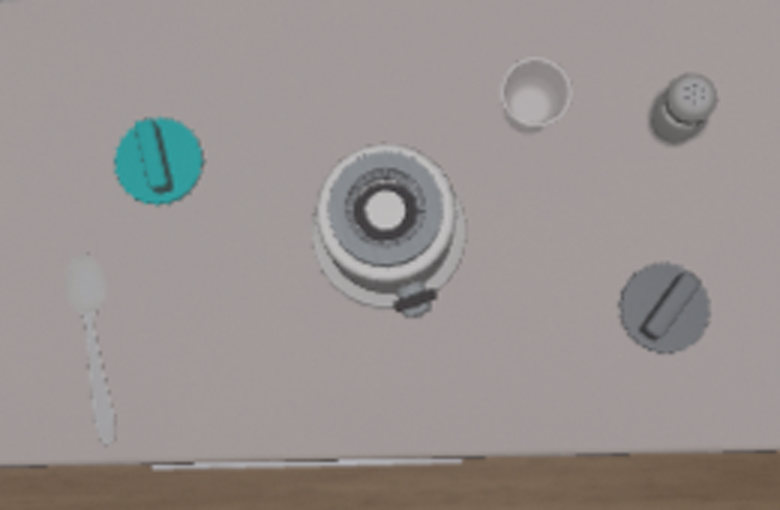

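View pics/scene1.png

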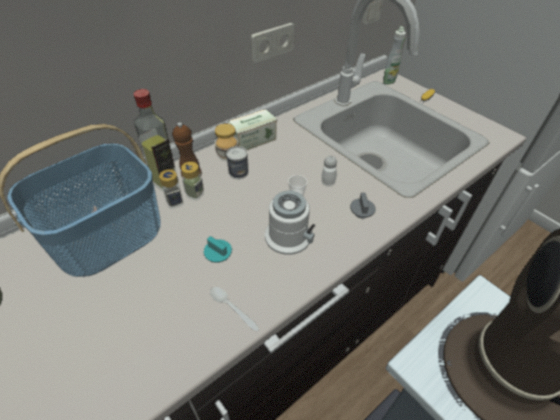

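The grey cap is at about (373,242) in the top view, and the turquoise decoy at (202,194). The filter mouth is at (279,211). The glass, salt shaker and spoon are well clear. Next I'll measure the cap centre, the bar direction and the collar centre.

```bash
cat > m.py <<'E'
from h import *
np.set_printoptions(precision=4,suppress=True)
def circ(p,mask,z):
    cs,_=cv2.findContours(mask.astype(np.uint8),cv2.RETR_EXTERNAL,cv2.CHAIN_APPROX_NONE)
    c=max(cs,key=cv2.contourArea)[:,0]; w=np.array([pt(p,u,v,z) for u,v in c])[:,:2]
    A=np.c_[2*w,np.ones(len(w))]; s=np.linalg.lstsq(A,(w**2).sum(1),rcond=None)[0]
    return s[:2],np.sqrt(s[2]+s[0]**2+s[1]**2)
def Z(p):
    v,u=np.indices(p["depth"].shape); c=cloud(p,np.ones_like(p["depth"],bool)|True) if 0 else None
    d=p["depth"]; r=np.linalg.inv(p["mtx"])@np.array([u.ravel(),v.ravel(),np.ones(u.size)])*d.ravel()
    return ((p["pose"][:3,:3]@r).T+p["pose"][:3,3]).reshape(*d.shape,3)
def win(W,c,r): return np.hypot(W[...,0]-c[0],W[...,1]-c[1])<r
def bar(P):
    (c,s,a)=cv2.minAreaRect((P[:,:2]*1000).astype(np.float32)); m=P[:,:2].mean(0)
    e,V=np.linalg.eigh(np.cov(P[:,:2].T)); return m,(P[:,:2].max(0)+P[:,:2].min(0))/2,np.array(c)/1000,s,np.degrees(np.arctan2(V[1,1],V[0,1]))
E
python3 - <<'E'
from m import *
for n in ["top","scene"]:
    p=env.get_image(n); W=Z(p); z=W[...,2]
    near=win(W,(.437,-.08),.05)
    print(n,"flange",circ(p,near&(z>.02),.028), "zmed",np.median(z[near&(z>.022)&(z<.034)]))
    print("bar",bar(W[near&(z>.05)]),z[near].max())
    f=win(W,(.495,.106),.06)
    t=f&(z>.114); print("collar",circ(p,t,.12),np.median(z[t])); print(W[t][:,:2].mean(0),(W[t].max(0)+W[t].min(0))/2,(W[t].max(0)-W[t].min(0)))
E
```

```text
top flange (array([ 0.4411, -0.0835]), np.float64(0.0306618876185467)) zmed 0.027564859328931546
bar (array([ 0.4406, -0.0828]), array([ 0.4406, -0.083 ]), array([ 0.4409, -0.0834]), (13.972543716430664, 49.360877990722656), np.float64(142.80990359954038)) 0.05895019994028328
collar (array([0.502 , 0.1092]), np.float64(0.03585760238113186)) 0.11903725692716799
[0.5021 0.1092] [0.5024 0.1096 0.1188] [0.074  0.0729 0.0095]
scene flange (array([ 0.4447, -0.0871]), np.float64(0.034265672391981396)) zmed 0.02774163077943631
bar (array([ 0.4399, -0.0815]), array([ 0.4416, -0.0822]), array([ 0.4402, -0.0826]), (13.919334411621094, 48.890708923339844), np.float64(142.50771814820544)) 0.0577450072514597
collar (array([0.501 , 0.1106]), np.float64(0.03683006462524357)) 0.11924077290749946
[0.5013 0.1102] [0.5023 0.1087 0.1185] [0.0755 0.0731 0.0088]
```

Emit:
{"fn": "servo_tool", "kwargs": {
  "motion": "6 16 -3 0 0 -0.036;12 32 -6 0 0 -0.072;12 32 -6 0 0 -0.072;12 32 -6 0 0 -0.072;12 32 -6 0 0 -0.072;12 32 -6 0 0 -0.072;12 32 -6 0 0 -0.072;12 32 -6 0 0 -0.072;12 32 -6 0 0 -0.072;12 32 -6 0 0 -0.072;12 32 -6 0 0 -0.072;12 32 -6 0 0 -0.072;12 32 -6 0 0 -0.072;12 32 -6 0 0 -0.072;12 32 -6 0 0 -0.072;5 20 -3 0 0 -0.036;0 0 0 0 0 0;0 0 0 0 0 0",
  "jaw": 0.2,
  "newtons": 30
}}

```text
time_s: 2.7
tool_pos: [0.4411, -0.0835, 0.1327]
tcp_rot: [2.979, -0.996, 0.0]
ft_force: [-0.4, -0.9, 0.5]
grip_width: 0.0527
grip_force: 0.0
```

Emit:
{"fn": "servo_tool", "kwargs": {
  "motion": "0 0 -15 0 0 -0.005;0 0 -25 0 0 0;0 0 -25 0 0 0;0 0 -20 0 0 0;0 0 -10 0 0 0;0 0 -6 0 0 0;0 0 0 0 0 0;0 0 0 0 0 0"
}}

```text
time_s: 3.5
tool_pos: [0.4416, -0.0837, 0.0323]
tcp_rot: [-2.976, 1.007, -0.001]
ft_force: [0.2, 0.7, 0.3]
grip_width: 0.0528
grip_force: 0.0
```

Emit:
{"fn": "servo_tool", "kwargs": {
  "motion": "0 0 0 0 0 0;0 0 0 0 0 0;0 0 0 0 0 0;0 0 0 0 0 0;0 0 0 0 0 0;0 0 0 0 0 0;0 0 0 0 0 0;0 0 0 0 0 0",
  "jaw": -1,
  "newtons": 40
}}

```text
time_s: 4.3
tool_pos: [0.4411, -0.0834, 0.0317]
tcp_rot: [2.976, -1.006, -0.0]
ft_force: [-0.4, 0.4, 0.9]
grip_width: 0.0141
grip_force: 40.0
```

Emit:
{"fn": "servo_tool", "kwargs": {
  "motion": "0 0 10 0 0 0;0 0 30 0 0 0;0 0 40 0 0 0;0 0 40 0 0 0;0 0 40 0 0 0;0 0 10 0 0 0;4 12 0 0 0 0.1;5 16 0 0 0 0.14;5 16 0 0 0 0.14;5 16 0 0 0 0.14;5 16 0 0 0 0.14;5 16 0 0 0 0.14;5 16 0 0 0 0.14;5 16 0 0 0 0.14;5 16 0 0 0 0.14;5 16 0 0 0 0.14;5 16 0 0 0 0.14;4 12 0 0 0 0.08;3 9 0 0 0 0;0 0 0 0 0 0"
}}

```text
time_s: 6.3
tool_pos: [0.5019, 0.1107, 0.2013]
tcp_rot: [-2.81, -1.404, 0.001]
ft_force: [0.2, -0.0, -0.9]
grip_width: 0.0135
grip_force: 40.0
```

```bash
python3 - <<'E'
from m import *
p=env.get_image("top"); save(p,"t2.png"); s=env.get_image("scene"); save(s,"s2.png")
o=env.get_obs(); print(o["tool_pos"],o["tcp_rot"],o["joint_pos"],o["ft_force"],o["ft_torque"])
c=lambda a,u,v:cv2.resize(a["image"][v-50:v+50,u-65:u+65,::-1],None,fx=5,fy=5,interpolation=cv2.INTER_CUBIC)
cv2.imwrite("pics/s2c.png",c(s,286,190))
W=Z(s);z=W[...,2]; m=win(W,(.502,.11),.05)&(z>.17)&(z<.215); print(np.histogram(z[m],8))
for a in (p,s):
  for b in env.tip_of("cap",a)[:2]+env.tip_of("cap_grip",a)[:2]: print(b)
E
```

```text
[0.5018 0.1091 0.2013] [ 2.8108  1.403  -0.0015] [ 0.0764  0.2818 -0.4635  1.8651  0.1459  1.0288 -1.0919] [ 0.0478 -0.2353 -1.4683] [-0.0234 -0.0185 -0.0336]
(array([ 19,   8,   0,  29, 250,  34,  44,  52]), array([0.1741, 0.1792, 0.1843, 0.1893, 0.1944, 0.1995, 0.2046, 0.2097,
       0.2148]))
{'pixel': [204.6, 194.4], 'conf': 0.64}
{'pixel': [199.6, 190.9], 'conf': 0.83}
{'pixel': [286.5, 178.2], 'conf': 0.97}
{'pixel': [217.0, 254.8], 'conf': 0.93}
{'pixel': [219.0, 243.0], 'conf': 0.83}
{'pixel': [291.1, 171.2], 'conf': 0.64}
```

View pics/s2c.png

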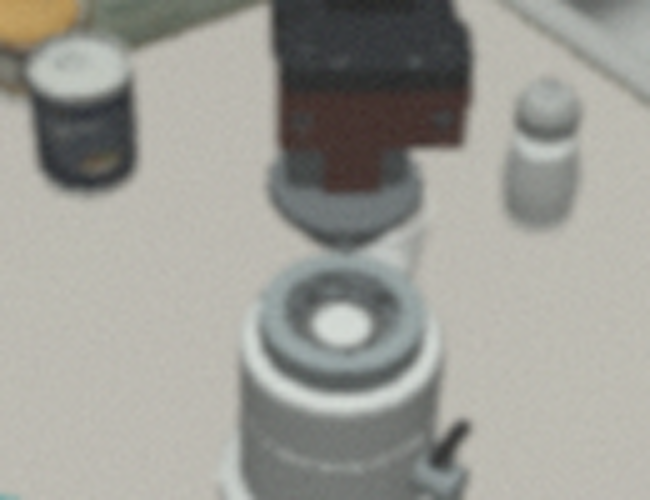

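Emit:
{"fn": "servo_tool", "kwargs": {
  "motion": "0 0 -10 0 0 0;0 0 -20 0 0 0;0 0 -15 0 0 0;0 0 -6 0 0 0;0 0 0 0 0 0;0 0 -2 0 0 0;0 0 -2 0 0 0;0 0 0 0 0 0"
}}

```text
time_s: 7.4
tool_pos: [0.5023, 0.1097, 0.1469]
tcp_rot: [2.809, 1.405, 0.001]
ft_force: [0.8, 0.3, -1.8]
grip_width: 0.0138
grip_force: 40.0
```

Emit:
{"fn": "servo_tool", "kwargs": {
  "motion": "0 0 -1 0 0 0;0 0 -1 0 0 0;0 0 -1 0 0 0;0 0 -1 0 0 0;0 0 0 0 0 0"
}}

```text
time_s: 7.9
tool_pos: [0.5021, 0.1094, 0.1425]
tcp_rot: [2.81, 1.405, -0.0]
ft_force: [1.2, 0.0, -1.5]
grip_width: 0.0138
grip_force: 40.0
```

Emit:
{"fn": "servo_tool", "kwargs": {
  "motion": "0 0 -1 0 0 0;0 0 -1 0 0 0;0 0 0 0 0 0"
}}

```text
time_s: 8.2
tool_pos: [0.5022, 0.1095, 0.141]
tcp_rot: [2.809, 1.405, 0.0]
ft_force: [-1.1, -2.6, 4.6]
grip_width: 0.0138
grip_force: 40.0
```

Emit:
{"fn": "servo_tool", "kwargs": {
  "motion": "0 0 -0.3 0 0 0;0 0 0 0 0 0.04;0 0 0 0 0 0.04;0 0 0 0 0 0.04"
}}

```text
time_s: 8.6
tool_pos: [0.5031, 0.1094, 0.1411]
tcp_rot: [2.718, 1.572, 0.003]
ft_force: [-0.1, -2.0, 4.4]
grip_width: 0.0138
grip_force: 40.0
```

```bash
cat > o.py <<'E'
from workcell import env
import numpy as np
o=env.get_obs(); r=o["tcp_rot"]; print("t",round(o["time_s"],2),"z",round(o["tool_pos"][2]*1000,2),"xy",(o["tool_pos"][:2]*1000).round(1),"yaw",round(np.degrees(2*np.arctan2(r[1],r[0])),2)%360,"F",o["ft_force"].round(1),"T",o["ft_torque"].round(2),"q7",o["joint_pos"][6].round(2))
E
python3 o.py
```

```text
t 8.6 z 141.05 xy [503.1 109.4] yaw 60.09 F [-0.1 -2.   4.4] T [-0.7  -0.17 -0.08] q7 -1.02
```

Emit:
{"fn": "servo_tool", "kwargs": {
  "motion": "0 0 -0.2 0 0 0.04;0 0 0 0 0 0.04;0 0 0 0 0 0.04;0 0 0 0 0 0.04"
}}

```text
time_s: 9.0
tool_pos: [0.5031, 0.109, 0.1405]
tcp_rot: [2.584, 1.784, 0.002]
ft_force: [1.6, -2.4, 2.8]
grip_width: 0.0139
grip_force: 40.0
```

```bash
python3 o.py
```

```text
t 9.0 z 140.54 xy [503.1 109. ] yaw 69.25 F [ 1.6 -2.4  2.8] T [-0.81 -0.41 -0.09] q7 -0.88
```

Emit:
{"fn": "servo_tool", "kwargs": {
  "motion": "0 0 -0.5 0 0 0;0 0 0 0 0 0.04;0 0 0 0 0 0.04;0 0 0 0 0 0.04"
}}

```text
time_s: 9.4
tool_pos: [0.5027, 0.1086, 0.1398]
tcp_rot: [2.474, 1.934, 0.0]
ft_force: [2.2, -6.1, 3.3]
grip_width: 0.0136
grip_force: 40.0
```

```bash
python3 o.py
```

```text
t 9.4 z 139.82 xy [502.7 108.6] yaw 76.04 F [ 2.2 -6.1  3.3] T [-1.48 -0.44 -0.21] q7 -0.77
```

Emit:
{"fn": "servo_tool", "kwargs": {
  "motion": "0.2 -0.6 -0.3 0 0 0;0 0 0 0 0 0.03;0 0 0 0 0 0.03;0 0 0 0 0 0"
}}

```text
time_s: 9.8
tool_pos: [0.5028, 0.1078, 0.1395]
tcp_rot: [2.416, 2.007, -0.0]
ft_force: [1.5, -6.0, 3.3]
grip_width: 0.0134
grip_force: 40.1
```

```bash
python3 o.py
```

```text
t 9.8 z 139.46 xy [502.8 107.8] yaw 79.43 F [ 1.5 -6.   3.3] T [-1.51 -0.46 -0.53] q7 -0.72
```

Emit:
{"fn": "servo_tool", "kwargs": {
  "motion": "0 0 0 0 0 -0.04;0 -0.3 -0.5 0 0 0;0 0 -0.5 0 0 0;0 0 0 0 0 0"
}}

```text
time_s: 10.2
tool_pos: [0.5027, 0.1081, 0.1386]
tcp_rot: [2.455, 1.959, -0.0]
ft_force: [-0.4, -5.7, 4.8]
grip_width: 0.0137
grip_force: 40.0
```

```bash
python3 o.py
```

```text
t 10.2 z 138.59 xy [502.7 108.1] yaw 77.17 F [-0.4 -5.7  4.8] T [-1.37 -0.28 -0.16] q7 -0.75
```

Emit:
{"fn": "servo_tool", "kwargs": {
  "motion": "0 0 -0.5 0 0 0;0 0 -0.5 0 0 0;0 0 0 0 0 0;0 0 0 0 0 0"
}}

```text
time_s: 10.6
tool_pos: [0.5027, 0.108, 0.1376]
tcp_rot: [2.455, 1.959, -0.0]
ft_force: [1.4, -5.1, 4.6]
grip_width: 0.0137
grip_force: 40.0
```

```bash
python3 o.py
```

```text
t 10.6 z 137.61 xy [502.7 108. ] yaw 77.16 F [ 1.4 -5.1  4.6] T [-1.29 -0.22 -0.15] q7 -0.75
```

Emit:
{"fn": "servo_tool", "kwargs": {
  "motion": "0 -0.3 -0.7 0 0 0;0 0 -0.7 0 0 0;0 0 -0.6 0 0 0;0 0 0 0 0 0"
}}

```text
time_s: 11.0
tool_pos: [0.5026, 0.108, 0.1356]
tcp_rot: [2.455, 1.959, 0.0]
ft_force: [-0.1, -4.5, 4.7]
grip_width: 0.0138
grip_force: 40.0
```

```bash
python3 o.py
```

```text
t 11.0 z 135.65 xy [502.6 108. ] yaw 77.18 F [-0.1 -4.5  4.7] T [-1.19 -0.2  -0.14] q7 -0.75
```

Emit:
{"fn": "servo_tool", "kwargs": {
  "motion": "0 -0.3 -0.7 0 0 0;0 0 -0.7 0 0 0;0 0 -0.5 0 0 0;0 0 0 0 0 0"
}}

```text
time_s: 11.4
tool_pos: [0.5027, 0.1079, 0.1338]
tcp_rot: [2.455, 1.959, 0.001]
ft_force: [1.6, -5.0, 5.1]
grip_width: 0.0138
grip_force: 40.0
```

```bash
python3 o.py
```

```text
t 11.4 z 133.84 xy [502.7 107.9] yaw 77.18 F [ 1.6 -5.   5.1] T [-1.03 -0.12 -0.19] q7 -0.76
```

Emit:
{"fn": "servo_tool", "kwargs": {
  "motion": "0 -0.5 -0.5 0 0 0;0 0 -0.5 0 0 0;0 0 -0.3 0 0 0;0 0 0 0 0 0"
}}

```text
time_s: 11.8
tool_pos: [0.5027, 0.1078, 0.1333]
tcp_rot: [2.455, 1.959, 0.001]
ft_force: [-2.6, -4.2, 13.5]
grip_width: 0.0137
grip_force: 40.0
```

```bash
python3 o.py
```

```text
t 11.8 z 133.27 xy [502.7 107.8] yaw 77.2 F [-2.6 -4.2 13.5] T [-0.98  0.52 -0.14] q7 -0.76
```

Emit:
{"fn": "servo_tool", "kwargs": {
  "motion": "0 0 0.3 0 0 -0.02;0 0 0 0 0 -0.05;0 0 0 0 0 -0.05;0 0 -0.1 0 0 -0.05;0 0 -0.1 0 0 -0.05"
}}

```text
time_s: 12.3
tool_pos: [0.5027, 0.1088, 0.1328]
tcp_rot: [-2.656, -1.677, -0.003]
ft_force: [0.7, -0.5, 5.0]
grip_width: 0.0131
grip_force: 40.0
```

```bash
python3 o.py
```

```text
t 12.3 z 132.8 xy [502.7 108.8] yaw 64.54000000000002 F [ 0.7 -0.5  5. ] T [-0.16 -0.03  0.03] q7 -0.96
```

Emit:
{"fn": "servo_tool", "kwargs": {
  "motion": "0 0 -0.4 0 0 0;0 0 -0.1 0 0 -0.05;0 0 -0.1 0 0 -0.05;0 0 -0.1 0 0 -0.05;0 0 -0.1 0 0 -0.05"
}}

```text
time_s: 12.8
tool_pos: [0.5026, 0.109, 0.1321]
tcp_rot: [-2.81, -1.404, -0.003]
ft_force: [0.6, -0.5, 5.8]
grip_width: 0.0138
grip_force: 40.0
```

```bash
python3 o.py
```

```text
t 12.8 z 132.06 xy [502.6 109. ] yaw 53.089999999999975 F [ 0.6 -0.5  5.8] T [-0.12  0.1   0.02] q7 -1.14
```

Emit:
{"fn": "servo_tool", "kwargs": {
  "motion": "0 0 -0.4 0 0 0;0 0 -0.1 0 0 -0.05;0 0 -0.1 0 0 -0.05;0 0 -0.1 0 0 -0.05;0 0 -0.1 0 0 -0.05"
}}

```text
time_s: 13.3
tool_pos: [0.5026, 0.1091, 0.1314]
tcp_rot: [-2.935, -1.116, -0.003]
ft_force: [-1.0, -0.3, 7.7]
grip_width: 0.0137
grip_force: 40.0
```

```bash
python3 o.py
```

```text
t 13.3 z 131.38 xy [502.6 109.1] yaw 41.639999999999986 F [-1.  -0.3  7.7] T [-0.05  0.13  0.09] q7 -1.32
```

Emit:
{"fn": "servo_tool", "kwargs": {
  "motion": "0 0 -0.2 0 0 -0.05;0 0 -0.1 0 0 -0.05;0 0 -0.2 0 0 -0.05;0 0 -0.1 0 0 -0.05;0 0 0 0 0 0"
}}

```text
time_s: 13.8
tool_pos: [0.5028, 0.1092, 0.1307]
tcp_rot: [-3.032, -0.818, -0.003]
ft_force: [0.1, 0.3, 6.7]
grip_width: 0.0135
grip_force: 40.0
```

```bash
python3 o.py
```

```text
t 13.8 z 130.73 xy [502.8 109.2] yaw 30.189999999999998 F [0.1 0.3 6.7] T [ 0.04 -0.    0.  ] q7 -1.5
```

Emit:
{"fn": "servo_tool", "kwargs": {
  "motion": "0 0 -0.2 0 0 -0.04;0 0 -0.1 0 0 -0.04;0 0 -0.1 0 0 -0.04;0 0 0 0 0 0"
}}

```text
time_s: 14.2
tool_pos: [0.5028, 0.1092, 0.1303]
tcp_rot: [-3.075, -0.635, -0.003]
ft_force: [0.7, 0.8, 6.6]
grip_width: 0.0134
grip_force: 40.0
```

```bash
python3 o.py
```

```text
t 14.2 z 130.32 xy [502.8 109.2] yaw 23.339999999999975 F [0.7 0.8 6.6] T [-0.01  0.07 -0.07] q7 -1.61
```

Emit:
{"fn": "servo_tool", "kwargs": {
  "motion": "0 0 -0.2 0 0 -0.04;0 0 -0.1 0 0 -0.04;0 0 0 0 0 0"
}}

```text
time_s: 14.5
tool_pos: [0.5028, 0.1092, 0.13]
tcp_rot: [-3.098, -0.512, -0.003]
ft_force: [0.6, 0.3, 6.9]
grip_width: 0.0136
grip_force: 40.0
```

```bash
python3 o.py
```

```text
t 14.5 z 130.05 xy [502.8 109.2] yaw 18.75999999999999 F [0.6 0.3 6.9] T [-0.02 -0.04  0.03] q7 -1.68
```

Emit:
{"fn": "servo_tool", "kwargs": {
  "motion": "0 0 -0.1 0 0 -0.04;0 0 -0.1 0 0 -0.04;0 0 0 0 0 0"
}}

```text
time_s: 14.8
tool_pos: [0.5028, 0.1092, 0.1298]
tcp_rot: [-3.116, -0.388, -0.003]
ft_force: [-0.3, 0.3, 5.8]
grip_width: 0.0137
grip_force: 40.0
```

```bash
python3 o.py
```

```text
t 14.8 z 129.79 xy [502.8 109.2] yaw 14.180000000000007 F [-0.3  0.3  5.8] T [-0.04  0.07 -0.03] q7 -1.76
```

Emit:
{"fn": "servo_tool", "kwargs": {
  "motion": "0 0 -0.3 0 0 -0.03;0 0 -0.1 0 0 -0.04;0 0 0 0 0 0"
}}

```text
time_s: 15.1
tool_pos: [0.5022, 0.1091, 0.1297]
tcp_rot: [-3.128, -0.28, -0.001]
ft_force: [-3.6, -1.3, 12.1]
grip_width: 0.0136
grip_force: 40.0
```

```bash
python3 o.py
```

```text
t 15.1 z 129.65 xy [502.2 109.1] yaw 10.220000000000027 F [-3.6 -1.3 12.1] T [-0.18  0.75  0.28] q7 -1.82
```

Emit:
{"fn": "servo_tool", "kwargs": {
  "motion": "0 0 0.2 0 0 -0.01;0 0 0 0 0 -0.01;0 0 0 0 0 0"
}}

```text
time_s: 15.4
tool_pos: [0.502, 0.1089, 0.1297]
tcp_rot: [-3.131, -0.25, -0.0]
ft_force: [-3.3, -1.7, 10.6]
grip_width: 0.0139
grip_force: 40.1
```

```bash
python3 o.py
```

```text
t 15.4 z 129.67 xy [502.  108.9] yaw 9.149999999999977 F [-3.3 -1.7 10.6] T [-0.29  0.7   0.57] q7 -1.84
```

Emit:
{"fn": "servo_tool", "kwargs": {
  "motion": "0 0 0.2 0 0 0.015;0 0 0.2 0 0 0;0 0 0 0 0 0"
}}

```text
time_s: 15.7
tool_pos: [0.5019, 0.1088, 0.1297]
tcp_rot: [-3.129, -0.273, 0.0]
ft_force: [-2.5, -0.7, 6.8]
grip_width: 0.0137
grip_force: 40.0
```

Emit:
{"fn": "servo_tool", "kwargs": {
  "motion": "0 0 0 0 0 0;0 0 0 0 0 0;0 0 0 0 0 0;0 0 0 0 0 0;0 0 0 0 0 0",
  "jaw": 0.0
}}

```text
time_s: 16.2
tool_pos: [0.5023, 0.1077, 0.1292]
tcp_rot: [-3.13, -0.271, 0.0]
ft_force: [-0.8, 0.7, 0.4]
grip_width: 0.0435
grip_force: 0.0
```

Emit:
{"fn": "servo_tool", "kwargs": {
  "motion": "0 0 5 0 0 0;0 0 15 0 0 0;0 0 30 0 0 0;0 0 30 0 0 0;0 0 30 0 0 0;-20 -30 10 0 0 0;-20 -40 0 0 0 0;-20 -40 0 0 0 0;-20 -40 0 0 0 0;-10 -20 0 0 0 0;0 0 0 0 0 0"
}}

```text
time_s: 17.3
tool_pos: [0.411, -0.0653, 0.2499]
tcp_rot: [3.13, 0.263, 0.001]
ft_force: [0.2, 0.1, 0.4]
grip_width: 0.0441
grip_force: 0.0
```

```bash
python3 - <<'E'
from m import *
p=env.get_image("top"); s=env.get_image("scene")
c=lambda a,u,v:cv2.resize(a["image"][v-50:v+50,u-65:u+65,::-1],None,fx=5,fy=5,interpolation=cv2.INTER_CUBIC)
cv2.imwrite("pics/s3c.png",c(s,286,200))
for a in (p,s):
    W=Z(a);z=W[...,2]; f=win(W,(.502,.109),.033)
    m=f&(z>.118)&(z<.136); print("flange z",np.median(z[m]),"bar top",np.median(z[f&(z>.14)])); print(bar(W[f&(z>.148)]))
    r=np.hypot(W[...,0]-.502,W[...,1]-.109); m=(r<.06)&(z>.122)&(z<.135); print("flange c",W[m].mean(0))
    for q in [(.55,.27),(.5975,0),(.571,-.092)]: k=win(W,q,.04)&(z>.02); print(W[k].mean(0))
E
python3 o.py
```

```text
flange z 0.12622576552175574 bar top 0.15398044596547844
(array([0.5019, 0.1097]), array([0.5023, 0.1099]), array([0.5024, 0.1097]), (50.009422302246094, 13.801892280578613), np.float64(-168.95919549303295))
flange c [0.5015 0.1094 0.1263]
[0.5523 0.271  0.0348]
[0.5963 0.0018 0.0439]
[ 0.5749 -0.0953  0.0664]
flange z 0.12655186943060753 bar top 0.15299323976901508
(array([0.5011, 0.1107]), array([0.5026, 0.1096]), array([0.5027, 0.1098]), (48.50464630126953, 14.85742473602295), np.float64(-167.88247771152012))
flange c [0.4964 0.1186 0.1271]
[0.5494 0.2759 0.0362]
[ 0.594  -0.0006  0.0459]
[ 0.5736 -0.0922  0.0573]
t 17.4 z 249.87 xy [412.6 -62.2] yaw 9.850000000000023 F [-0.3  0.1 -0.1] T [0.02 0.01 0.03] q7 -1.37
```

View pics/s3c.png

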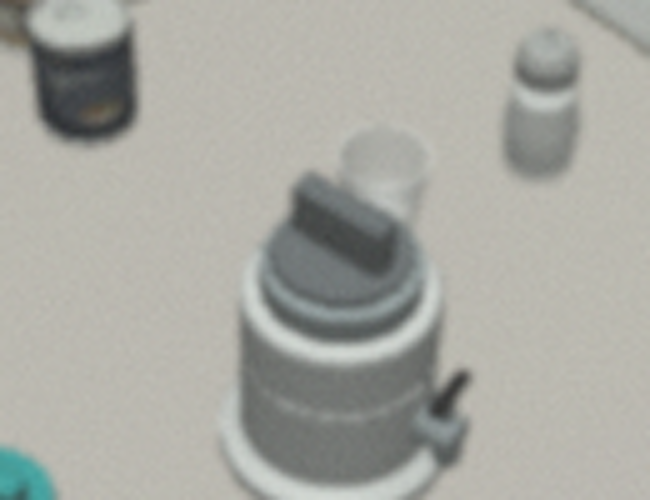

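The picture shows the cap sitting flat on the collar, around (345,260) in the crop. Its flange top is about 7 mm above the measured collar, so the cap is home, and the bystanders haven't moved.

```bash
python3 -c "
from workcell import env
print(env.hand_in())"
```

```text
the job is handed in; nothing more can be done
None
```

The grey cap is screwed into the filter to its stop, about 1 mm above the rim, and stayed down after the gripper let go; the glass and salt shaker measured unmoved, the arm stayed clear of the spoon (not re-measured), and the job is handed in.

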